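# Proof-pull the template in its spring clip

### The arm

A 6-joint arm with a two-finger parallel gripper is mounted at the origin on the work surface. World frame = base frame: x ahead of the robot, y to its left, z up, the work surface at z = 0. Lengths are in m, angles in rad, forces in N, time in s.
With the tool pointing down it reaches from about 0.3 to 0.775 m from the base axis. Payload 14.6 kg.
Tool frame: the origin (TCP) lies midway between the tips of the shut fingers; the grasp point (between the pads) lies 19 mm behind it (ctrl.pinch_z is the distance from the TCP to the grasp point, in m); z points along the fingers, y is the line along which they close (so a half turn about z gives the same grasp; the last joint's range is limited). The gripper opens to 94 mm and grips with 3 to 60 N. Pads are 16 mm wide; open, the fingers measure 119 mm over their backs; the gripper's body (75 mm by 177 mm) begins 78 mm behind the grasp point.
Start: joints at [1.21, 0.3, 1.521, -0, 1.321, -0.067], TCP at [0.159, 0.526, 0.205] pointing down, gripper open.
Joint ranges: [-3.03, 3.03], [-0.79, 2.21], [0.23, 2.52], [-1.04, 4.18], [0, 3.07], [-2.55, 2.55]. Speed limits (rad/s): [2.22, 2.22, 2.57, 3.14, 3.14, 3.14].

### API

Orientations are given as [roll, pitch, yaw] about the fixed x, y, z axes, in that order (R = Rz(yaw) Ry(pitch) Rx(roll)).
In Python, from station import ctrl gives the robot as it stands.
- The arm moves only by the tool jog_arm, never from a script. Its argument "motion" is a list of rows, each a list of 7 numbers: the shift along the tool's x, y, z in m, then the turn, a rotation vector about the tool's x, y, z in rad, then the opening, from -1 (shut) to 1 (fully open). In form: [[tx, ty, tz, rx, ry, rz, gripper], ...]. A call has 1 to 5 rows; each row shifts and turns the commanded pose from where the row before left it, along the tool's axes as they then stand; what a row does not reach is not made up. A row lasts 1/10 s, in which the tool goes at most 50 mm and 8.59 degrees, less where a joint would pass 70% of its speed; a pose out of reach is approached as far as the arm can. A call is refused whole if a number of a shift passes 0.05 or a number of a turn 0.15, either way. A call with a gripper value outside its range is refused whole. The fingers move at their own pace and stop on an object; "squeeze" is the grip in N (left out, the last holds). Time passes only in rows, so rows that do not move let the fingers close. It gives the time, the measured TCP pose, the force, the opening and the grip force at its end, in the units of the state.
- ctrl.get_obs(): the state, without advancing time (a new reading comes with each control period).
- ctrl.camera(name): name is "side" or "top"; returns the picture (480x640x3 uint8, red, green, blue); there is no depth.
- ctrl.camera_model(name): a dict with "intrinsics" (3x3 intrinsics, pixels), "k1" (the pictures are not rectified: a ray, as slopes to the right and down, at radius r is drawn at 1 + k1 r^2 times it, then the intrinsics apply), "rvec" (rotation vector, rad) and "tvec" (3), from world to camera coordinates, as OpenCV has them. Camera axes: x right, y down, z forward; pixel columns grow to the right and rows downward; lengths in m; the calibration is good to about 2 mm. A picture is of the moment at which its call begins. camera_model takes no time and is no camera call.
- ctrl.hand_in(): hands the job in; it is judged then, once.
The state is a dict: "time_s": time; "qpos": joint angles; "joint_vel": joint speeds; "tau": joint torques, N m; "ee_pos": TCP position; "eef_rot": TCP orientation; "force": force on the tool from outside, world axes, zero at the start; "moment": the same for the moment, N m; "grip_width": finger opening in m; "grip_force": force on a finger pad.
Only numpy, scipy, OpenCV 4.12 (cv2) and the standard library are available. Lean on these libraries where they do the work, as an engineer would, in place of code of your own. Each camera call takes 0.05 s, during which the arm holds its last target. There are 200 camera calls.

### The job

Proof-pull the template plate in its spring clip with the spring gauge hooked to it: first slide the gauge's maximum rider all the way back to zero against the pointer, then draw the stirrup handle out until the pointer lines up with the set-hand and hold it there for a good second. Ease the handle all the way home without letting it snap back, then let go, so that the rider is left standing at the set-hand to show the load reached. The plate must not slip in the clip; leave the set-hand and everything lying around as they are.

Things in the scene. Friction and masses are not known exactly. Their poses are not given: they have to be found in the camera images.
- stand: Pull-test stand bolted to the cart: grey base strip 430 x 100 mm, bright spring clip at its -y end (255 to 350 mm from the origin, up to 96 mm high), grey spring gauge on two saddles (60 mm wide, from -83 to +93 mm along y, top face 64 mm above the cart). Origin on the cart under the gauge's axis; +y is the direction in which the handle is pulled out, z up. Scale zero is at y = -55 mm.
- pull (a joint): Travel of the sprung slide (rod, pointer and handle together) in m: 0 fully home, 0.10 at its stop; also the pointer's reading on the scale, whose ticks stand every 5 mm of travel, longest at 0, 50 and 100. A spring of 180 N/m with 1.8 N of preload draws it home (10 N at 45 mm, 15 N at 75 mm).
- rider (a joint): Travel of the maximum rider in m, its reading on the same scale: 0 at scale zero, up to 0.108. Starts at 0.03 to 0.10, left by the last pull. It stays wherever it is left (1 N of friction). The pointer pushes it outwards (+y) and never draws it back, so it keeps the largest reading.
- sethand (a joint): Where the set-hand is clamped, in m, on the same scale (0.045 to 0.075): the pointer lines up with it when joint pull has this value. It is held by 15 N of friction; not to be moved.
- handle_grip (a point): Middle of the handle's hand bar: dark wood, 16 mm diameter, 86 mm long (74 clear between the side arms), level, along the stand's x, centre 46 mm above the cart, 165 mm from the stand's origin along y when home. Two side arms join it to a steel yoke; the gap between bar and yoke is 41 mm, open above and below.
- rider_grip (a point): In the rider's brass thumb tab, 95 mm above the cart: an upright block 20 mm wide (stand's x), 12 thick (y), 36 high, top 111 mm above the cart, 13 mm to the -x side of the gauge's centre line, on a low foot (14 mm along y, 10 high) on the housing. The foot's -y edge is its reading, 7 mm from this point. Pointer and set-hand stand at most 7 mm above the housing.
- pointer_edge (a point): End of the pointer's reading edge: a dark flat bar 35 mm long across the scale, 5 mm thick, coming up through the slot of the housing; its +y edge (towards the handle) is the edge that reads.
- sethand_tip (a point): Point of the set-hand: a small bright steel clamp with a thumbscrew on the +x edge of the housing, its arrow pointing across the scale to the pointer. The pointer is lined up when its reading edge has the same y in the stand's frame as this point.
- rider_edge (a point): The rider's reading edge (the -y edge of its foot), which touches the pointer's reading edge when the pointer pushes it.
- plate_mid (a point): Middle of the thin aluminium template plate, 160 by 100 by 3 mm, level, 46 mm above the cart, gripped by the clip at its far end and hooked to the gauge at the other. The clip holds up to about 22 N; a harder pull draws plate and gauge along.
- mallet: Copper-headed mallet, 275 mm long, head 38 mm high, origin under the head, handle along its -x, lying beyond the gauge. Leave it alone.
- cleco0: Black cleco, 68 mm long and 16 mm thick, lying near the handle; origin under its middle. Leave it alone.
- cleco1: Like cleco0, lying beyond the gauge. Leave it alone.
- cleco2: Like cleco0, lying on the robot's side of the gauge. Leave it alone.
- set_block: Grey iron rivet set block 120 x 60 x 42 mm, origin under its middle. Leave it alone.
- oiler_lid: Green tin oiler lid, 74 mm across, 34 mm high, origin under its middle. Leave it alone.
- oiler: Green tin oiler can without its lid, 88 mm across, 76 mm high, origin under its middle. Leave it alone.
- deburr: Deburring tool with a wooden handle, 160 mm long and 22 mm thick, origin under its middle. Leave it alone.

How it is judged:
By the outcome, as a careful person would: the job done as asked, in the order asked, and still so for the second after the job is handed in, with the robot touching nothing.
It also fails if it takes over 51 s, if anything falls off the work surface, if the arm or the gripper's body presses on something with over 40 N, if the wrist force passes 120 N, or if a joint passes its speed limit or range.

## Working session

There is one attempt and no reset: what is moved stays moved. The work goes in short steps, Python scripts to look and compute and a tool call to move; the robot and the scene stay as the last step left them, time stands still between calls to the robot, and variables do not carry over. Pictures are saved under pics/ and viewed, at most 10 in all, crops included, and the job is handed in when it is done.

Besides the shell and the picture viewer there is one more tool, called after "Emit:" by a JSON object that holds its "method" and its "body". jog_arm: Moves the arm, as the interface text tells. Its arguments: {"type":"object","properties":{"motion":{"type":"array"},"squeeze":{"type":"number"}},"required":["motion"]}

```bash
mkdir -p pics; cat > h.py <<'E'
import numpy as np, cv2
from station import ctrl
def ray(cam,u,v):
    m=ctrl.camera_model(cam);K=np.array(m["intrinsics"]);k=m["k1"]
    d=np.array([(u-K[0,2])/K[0,0],(v-K[1,2])/K[1,1]]);s=d.copy()
    for _ in range(30): s=d/(1+k*(s@s))
    R=cv2.Rodrigues(np.array(m["rvec"],float))[0];t=np.array(m["tvec"],float).ravel()
    return -R.T@t, R.T@np.array([s[0],s[1],1])
def onz(cam,u,v,z):
    o,d=ray(cam,u,v);return o+d*(z-o[2])/d[2]
def proj(cam,P):
    m=ctrl.camera_model(cam);K=np.array(m["intrinsics"])
    p=cv2.Rodrigues(np.array(m["rvec"],float))[0]@np.array(P,float)+np.array(m["tvec"],float).ravel()
    s=p[:2]/p[2];s=s*(1+m["k1"]*(s@s));return K[:2,:2]@s+K[:2,2]
def snap(cam,fn,crop=None,f=1):
    im=ctrl.camera(cam)[:,:,::-1].copy();cv2.imwrite('pics/raw_'+fn,im)
    if crop: x,y,w,h=crop;im=im[y:y+h,x:x+w]
    cv2.imwrite('pics/'+fn,cv2.resize(im,None,fx=f,fy=f,interpolation=cv2.INTER_CUBIC))
E
python3 - <<'E'
from h import *
snap('top','t0.png');snap('side','s0.png')
for c in('top','side'):print(ctrl.camera_model(c), ray(c,320,240))
print(ctrl.get_obs(),ctrl.pinch_z)
E
```

```text
{'intrinsics': array([[500.3862429 ,   0.        , 319.13540728],
       [  0.        , 500.3862429 , 231.99069043],
       [  0.        ,   0.        ,   1.        ]]), 'k1': 0.004099537358185033, 'rvec': array([ 2.13897507, -2.14550591,  0.13691199]), 'tvec': array([-0.11729334,  0.58309482,  1.02099791])} (array([ 0.43373099, -0.13284247,  1.09106569]), array([ 0.12454156,  0.01131195, -0.99228052]))
{'intrinsics': array([[498.87465684,   0.        , 314.33202032],
       [  0.        , 498.87465684, 226.95696564],
       [  0.        ,   0.        ,   1.        ]]), 'k1': 0.024999849845608976, 'rvec': array([ 0.61372179, -2.74402709,  1.01125183]), 'tvec': array([0.44669514, 0.29573588, 0.71198895])} (array([0.30124948, 0.40461254, 0.73448075]), array([ 0.25983685, -0.57335461, -0.7775358 ]))
{'time_s': 0.1, 'qpos': array([ 1.21037013e+00,  3.00397248e-01,  1.52155337e+00, -1.66570845e-05,
        1.32069779e+00, -6.66262552e-02]), 'joint_vel': array([ 0.00041204, -0.00045386, -0.00260036, -0.00039005,  0.00114058,
        0.0009037 ]), 'tau': array([ 3.57524950e-04, -5.32646298e+01, -3.53278077e+01,  7.09829153e-02,
        2.35553063e-02, -4.54763233e-05]), 'ee_pos': array([0.15920773, 0.52619193, 0.20493856]), 'eef_rot': array([-3.14053816e+00, -5.41904259e-05,  2.84779682e+00]), 'force': array([0.59286469, 0.1139469 , 0.285101  ]), 'moment': array([ 0.05712955,  0.03302356, -0.00404124]), 'grip_force': 0.0, 'grip_width': 0.09386906311325154} 0.0188
```

View pics/t0.png

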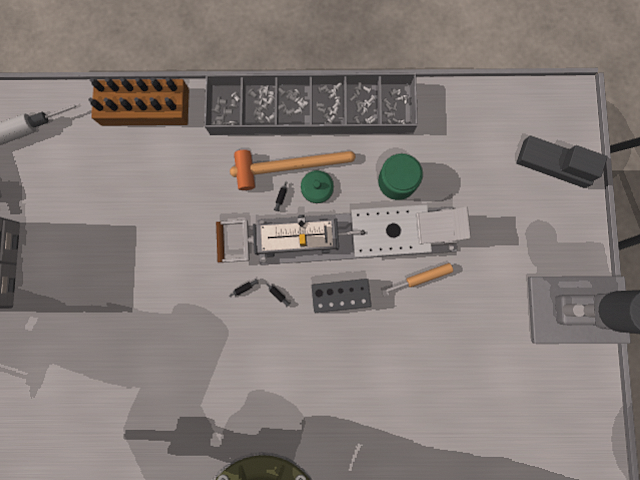

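View pics/s0.png

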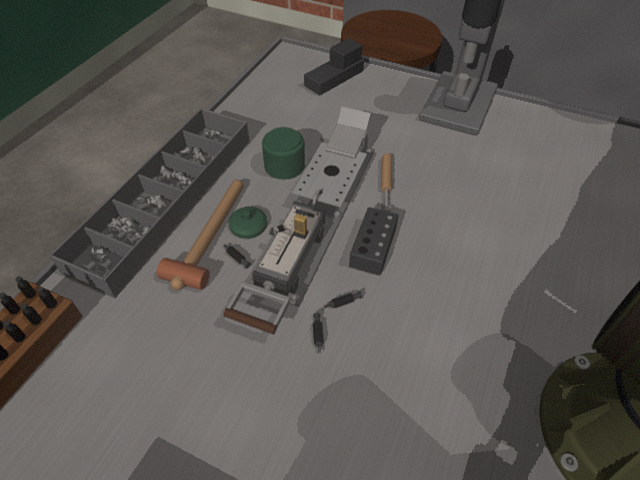

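The top view shows the handle bar at about (220,242), the gauge spanning columns 258–336, and the rider at (303,239). The clip is on the right, so the stand's +y points left in the image. The side view agrees: bar at (250,318), rider at (300,226).

```bash
python3 - <<'E'
from h import *
t=cv2.imread('pics/raw_t0.png');s=cv2.imread('pics/raw_s0.png')
a=cv2.resize(t[205:275,205:345],None,fx=5.5,fy=5.5,interpolation=cv2.INTER_CUBIC)
b=cv2.resize(s[195:335,215:335],None,fx=4.2,fy=4.2,interpolation=cv2.INTER_CUBIC)
cv2.imwrite('pics/t0c.png',a);cv2.imwrite('pics/s0c.png',b)
def blob(im,cam,lo,hi,roi):
    x,y,w,h=roi;m=cv2.inRange(cv2.cvtColor(im[y:y+h,x:x+w],cv2.COLOR_BGR2HSV),lo,hi)
    n,l,st,c=cv2.connectedComponentsWithStats(m);i=1+np.argmax(st[1:,4])
    p=np.argwhere(l==i)[:,::-1].astype(np.float32);r=cv2.minAreaRect(p)
    return c[i]+[x,y],st[i]+[x,y,0,0,0],cv2.boxPoints(r)+[x,y]
c,st,bx=blob(t,'top',(0,80,30),(14,255,200),(205,210,30,65));print('bar',c,st,bx)
for p in bx: print(onz('top',*p,0.052))
print('barc',onz('top',*c,0.052))
c,st,bx=blob(t,'top',(14,130,80),(30,255,255),(255,210,85,50));print('rid',c,st);print(onz('top',*c,.109))
# base strip / gauge corners
print('gauge ends z64',onz('top',258,236,.064),onz('top',336,233,.064))
# plate hole
print('hole',onz('top',393,230,.046))
E
```

```text
bar [219.59160305 241.65648855] [216 222   8  40 262] [[215.64331245 222.01273918]
 [222.4917202  221.76815224]
 [223.88917351 260.89681244]
 [217.04076576 261.1414032 ]]
[0.60320778 0.09901236 0.052     ]
[0.60366881 0.08454776 0.052     ]
[0.52099104 0.07955134 0.052     ]
[0.52052741 0.09385538 0.052     ]
barc [0.56144386 0.08958469 0.052     ]
rid [302.14035088 238.70175439] [299 234   7  11  57]
[ 0.55971414 -0.08629676  0.109     ]
gauge ends z64 [0.57148703 0.00745494 0.064     ] [ 0.5771268 -0.1543176  0.064    ]
hole [ 0.58554329 -0.27475356  0.046     ]
```

View pics/t0c.png

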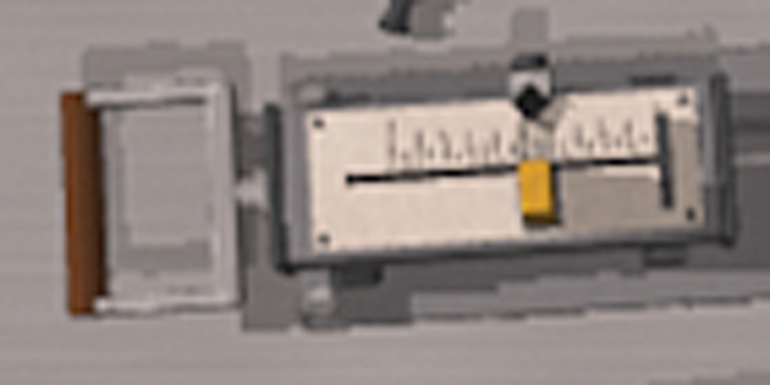

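View pics/s0c.png

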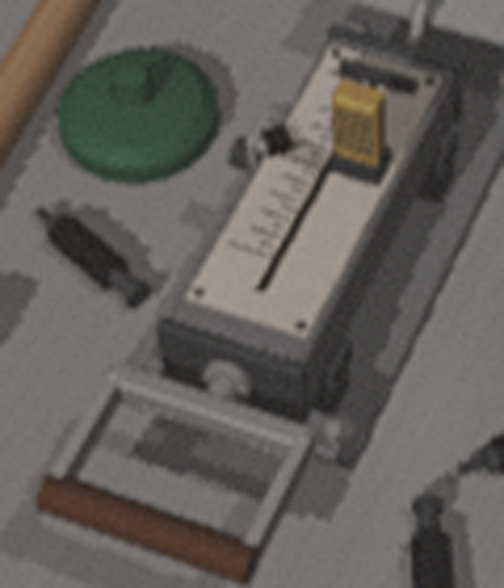

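The top crop shows the pointer home at about (665,160), the rider at (537,190), the set-hand at about (530,100) and the bar at (82,205). From this the stand origin is about (0.572, -0.075) with a yaw of 0.064, and the rider reads about 37 mm. I'm moving now, aiming to bring the shut fingers to the +y side of the rider.

Emit:
{"method": "jog_arm", "body": {"motion": [[0,0,0,0,0,-0.12,-1],[0,0,0,0,0,-0.12,-1],[0,0,0,0,0,-0.118,-1],[-0.0225,-0.038,0,0,0,0,-1],[-0.0225,-0.038,0,0,0,0,-1]], "squeeze": 10}}

```text
time_s: 0.6
ee_pos: [0.209, 0.4525, 0.2047]
eef_rot: [-3.141, -0.001, -3.075]
force: [0.7, 0.4, 0.4]
grip_width: 0.0575
grip_force: 0.0
```

Emit:
{"method": "jog_arm", "body": {"motion": [[-0.0225,-0.038,0,0,0,0,-1],[-0.0225,-0.038,0,0,0,0,-1],[-0.0225,-0.038,0,0,0,0,-1],[-0.0225,-0.038,0,0,0,0,-1],[-0.0225,-0.038,0,0,0,0,-1]]}}

```text
time_s: 1.1
ee_pos: [0.3341, 0.2694, 0.2054]
eef_rot: [-3.142, -0.0, -3.077]
force: [0.7, 0.6, -0.4]
grip_width: 0.0173
grip_force: 0.0
```

Emit:
{"method": "jog_arm", "body": {"motion": [[-0.0225,-0.038,0,0,0,0,-1],[-0.0225,-0.038,0,0,0,0,-1],[-0.0225,-0.038,0,0,0,0,-1],[-0.0225,-0.038,0,0,0,0,-1],[-0.0225,-0.038,0,0,0,0,-1]]}}

```text
time_s: 1.6
ee_pos: [0.4586, 0.0869, 0.2054]
eef_rot: [3.142, -0.0, -3.078]
force: [-0.7, 0.5, 1.4]
grip_width: 0.0004
grip_force: 0.0
```

Emit:
{"method": "jog_arm", "body": {"motion": [[-0.0225,-0.037,0,0,0,0,-1],[-0.0225,-0.037,0,0,0,0,-1],[-0.0225,-0.037,0,0,0,0,-1],[-0.02,-0.033,0,0,0,0,-1],[0,0,0,0,0,0,-1]]}}

```text
time_s: 2.1
ee_pos: [0.5557, -0.0527, 0.2044]
eef_rot: [-3.141, -0.001, -3.081]
force: [-0.9, 0.7, -0.4]
grip_width: 0.0005
grip_force: 0.0
```

```bash
python3 - <<'E'
from h import *
snap('side','s1.png',(215,150,130,150),4)
o=ctrl.get_obs();print(o['ee_pos'],o['force'])
# triangulate rider top with t0/s0
t=cv2.imread('pics/raw_t0.png')
for nm in('t0','s0'):
    im=cv2.imread('pics/raw_%s.png'%nm);c='top' if nm[0]=='t' else 'side'
    h=cv2.cvtColor(im,cv2.COLOR_BGR2HSV);m=cv2.inRange(h,(14,110,60),(32,255,255))
    m2=np.zeros_like(m);x,y,w,hh=(255,210,85,50) if c=='top' else (270,200,60,50)
    m2[y:y+hh,x:x+w]=m[y:y+hh,x:x+w];p=np.argwhere(m2)[:,::-1];print(nm,p.mean(0),p.min(0),p.max(0))
    for z in(.093,.111):print(z,onz(c,*p.mean(0),z))
E
```

```text
[ 0.55474055 -0.05087899  0.20444559] [-0.39237952  0.23376478  0.26628614]
t0 [302.15714286 239.4       ] [299 234] [305 245]
0.093 [ 0.56035072 -0.08557601  0.093     ]
0.111 [ 0.55806715 -0.08642845  0.111     ]
s0 [300.14383562 223.19178082] [294 215] [305 233]
0.093 [ 0.56165717 -0.0874364   0.093     ]
0.111 [ 0.55435011 -0.07362946  0.111     ]
```

View pics/s1.png

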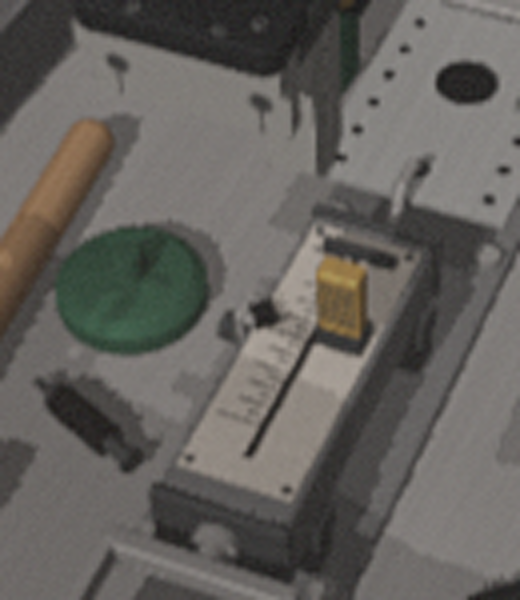

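The side view shows the rider clear of the fingers, which are above and on the +y side. I'm going down and then pushing along -y.

Emit:
{"method": "jog_arm", "body": {"motion": [[-0.003,0,0.04,0,0,0,-1],[0,0,0.04,0,0,0,-1],[0,0,0.038,0,0,0,-1],[0,0,0,0,0,0,-1],[0,-0.005,0,0,0,0,-1]]}}

```text
time_s: 2.65
ee_pos: [0.5579, -0.0534, 0.0885]
eef_rot: [3.141, -0.0, -3.076]
force: [0.2, -1.0, 0.7]
grip_width: 0.0003
grip_force: 0.0
```

Emit:
{"method": "jog_arm", "body": {"motion": [[0,-0.006,0,0,0,0,-1],[0,-0.006,0,0,0,0,-1],[0,-0.006,0,0,0,0,-1],[0,-0.006,0,0,0,0,-1],[0,-0.006,0,0,0,0,-1]]}}

```text
time_s: 3.15
ee_pos: [0.5599, -0.0847, 0.0878]
eef_rot: [-3.142, 0.001, -3.078]
force: [0.6, 1.4, 0.9]
grip_width: 0.0004
grip_force: 0.6
```

```bash
python3 - <<'E'
from h import *
snap('side','s2.png',(215,150,130,150),4)
o=ctrl.get_obs();print(o['ee_pos'],o['force'])
E
```

```text
[ 0.55989624 -0.08539783  0.08765865] [ 0.26771588 -0.54042562  0.01570053]
```

View pics/s2.png

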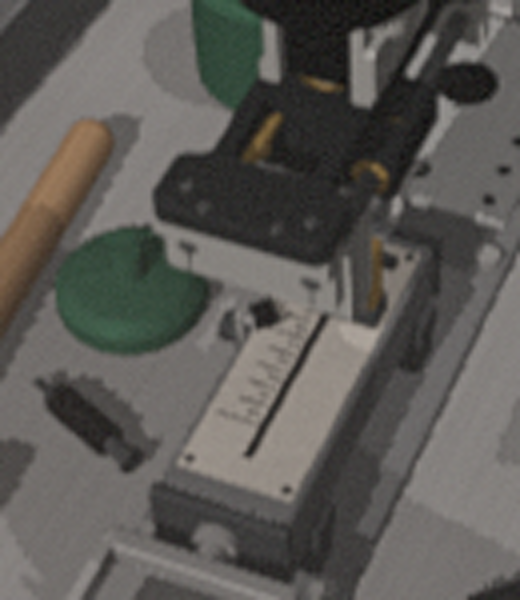

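The side view shows the finger against the rider tab, about 20 mm short of the pointer. I'll keep pushing gently and watch the force.

Emit:
{"method": "jog_arm", "body": {"motion": [[0,-0.004,0,0,0,0,-1],[0,-0.004,0,0,0,0,-1],[0,-0.003,0,0,0,0,-1],[0,-0.003,0,0,0,0,-1],[0,0,0,0,0,0,-1]]}}

```text
time_s: 3.7
ee_pos: [0.5607, -0.0985, 0.0874]
eef_rot: [-3.141, -0.0, -3.078]
force: [-0.0, 1.2, 0.5]
grip_width: 0.0003
grip_force: 0.0
```

Emit:
{"method": "jog_arm", "body": {"motion": [[0,-0.001,0,0,0,0,-1],[0,-0.001,0,0,0,0,-1],[0,-0.001,0,0,0,0,-1],[0,-0.001,0,0,0,0,-1],[0,0,0,0,0,0,-1]]}}

```text
time_s: 4.2
ee_pos: [0.5609, -0.1022, 0.0874]
eef_rot: [-3.142, -0.0, -3.077]
force: [0.2, 0.3, 0.6]
grip_width: 0.0007
grip_force: 0.1
```

Emit:
{"method": "jog_arm", "body": {"motion": [[0,-0.001,0,0,0,0,-1],[0,-0.001,0,0,0,0,-1],[0,-0.001,0,0,0,0,-1],[0,0,0,0,0,0,-1]]}}

```text
time_s: 4.6
ee_pos: [0.5611, -0.1049, 0.0874]
eef_rot: [3.141, -0.0, -3.077]
force: [0.6, 3.2, -0.4]
grip_width: 0.0007
grip_force: 1.4
```

Emit:
{"method": "jog_arm", "body": {"motion": [[0,-0.001,0,0,0,0,-1],[0,-0.001,0,0,0,0,-1],[0,0,0,0,0,0,-1]]}}

```text
time_s: 4.9
ee_pos: [0.5611, -0.1053, 0.0873]
eef_rot: [3.139, -0.001, -3.077]
force: [-0.2, 13.7, 1.8]
grip_width: 0.0006
grip_force: 7.6
```

The force rose sharply at the expected spot, so the rider is home. I'm backing off and lifting.

Emit:
{"method": "jog_arm", "body": {"motion": [[0,0.005,0,0,0,0,-1],[0,0.015,0,0,0,0,-1],[0,0.02,-0.03,0,0,0,-1],[0,0.03,-0.035,0,0,0,-1],[0,0.04,0,0,0,0,-0.2]]}}

```text
time_s: 5.4
ee_pos: [0.5558, 0.0034, 0.157]
eef_rot: [-3.14, 0.007, -3.079]
force: [-0.3, 0.1, -0.4]
grip_width: 0.0056
grip_force: 0.0
```

Emit:
{"method": "jog_arm", "body": {"motion": [[0,0.045,0,0,0,0,-0.2],[0,0.04,0,0,0,0,-0.2],[0,0,0,0,0,0,-0.2]]}}

```text
time_s: 5.7
ee_pos: [0.5481, 0.0919, 0.1527]
eef_rot: [3.141, 0.001, -3.073]
force: [0.0, -0.1, 0.2]
grip_width: 0.0293
grip_force: 0.0
```

```bash
python3 - <<'E'
from h import *
snap('top','t3.png',(205,195,140,90),5.5)
snap('side','s3.png',(215,195,130,140),4.2)
o=ctrl.get_obs();print(o['ee_pos'],o['force'],o['grip_width'])
E
python3 - <<'E'
import cv2,numpy as np
a=cv2.imread('pics/t3.png');b=cv2.imread('pics/s3.png')
b=cv2.resize(b,(0,0),fx=.85,fy=.85)[:, :]
a=cv2.resize(a[:, 200:],(0,0),fx=.6,fy=.6);h=max(a.shape[0],b.shape[0])
o=np.zeros((h,a.shape[1]+b.shape[1],3),np.uint8);o[:a.shape[0],:a.shape[1]]=a;o[:b.shape[0],a.shape[1]:]=b
print(o.shape);cv2.imwrite('pics/c3.png',o)
E
```

```text
[0.54853327 0.08833148 0.15251326] [ 0.7299633  -0.11940775  0.27973074] 0.035631461282414685
(500, 806, 3)
```

View pics/c3.png

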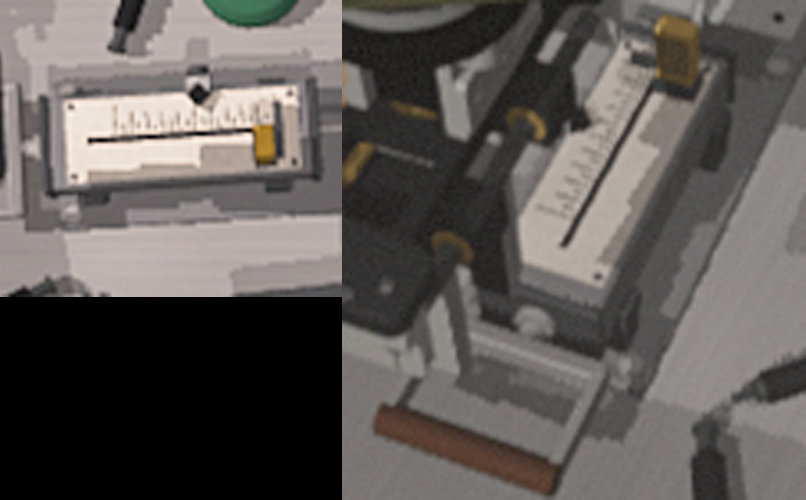

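The rider now stands against the pointer at zero, in the left crop at (264,145), and the set-hand is at about (200,85). Next I'll grasp the bar.

Emit:
{"method": "jog_arm", "body": {"motion": [[-0.013,0.0,0.0,0,0,0,0.0],[0,0,0.03,0,0,0,0.0],[0,0,0.035,0,0,0,0.0],[0,0,0.03,0,0,0,0.0],[0,0,0.029,0,0,0,0.0]]}}

```text
time_s: 6.3
ee_pos: [0.5616, 0.087, 0.0271]
eef_rot: [-3.141, -0.0, -3.079]
force: [0.0, -0.2, 0.0]
grip_width: 0.0468
grip_force: 0.0
```

Emit:
{"method": "jog_arm", "body": {"motion": [[0,0,0,0,0,0,0.0]]}}

```text
time_s: 6.4
ee_pos: [0.5598, 0.087, 0.0251]
eef_rot: [-3.141, -0.006, -3.079]
force: [-0.9, -0.5, 0.3]
grip_width: 0.0469
grip_force: 0.0
```

```bash
python3 - <<'E'
from h import *
snap('side','s4.png',(200,180,160,170),3.5)
o=ctrl.get_obs();print(o['ee_pos'],o['force'],o['grip_width'])
p=o['ee_pos']-np.array([.572,-.075,0]);print('stand',p[0]*.998+p[1]*.064,-p[0]*.064+p[1]*.998)
E
```

```text
[0.56106414 0.08729186 0.02756971] [-0.33199506 -0.1034752   0.31796783] 0.04675611118402523
stand -0.0005273063839072913 0.16266717002129497
```

View pics/s4.png

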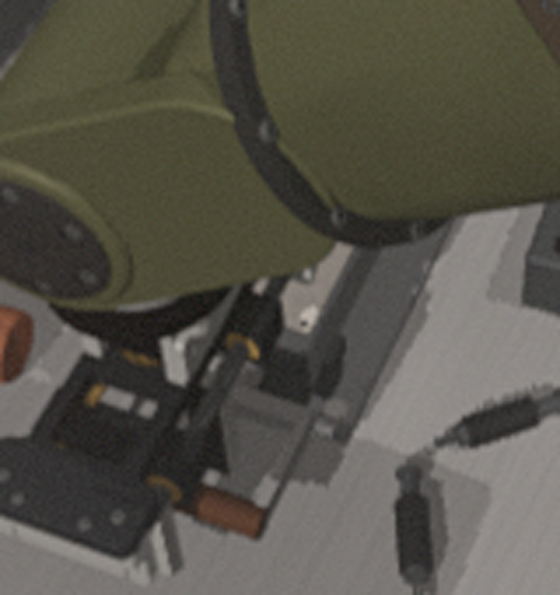

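The fingers straddle the bar correctly, with the bar visible at (230,508) in the crop. I'm closing now.

Emit:
{"method": "jog_arm", "body": {"motion": [[0,0.002,0,0,0,0,-1],[0,0,0,0,0,0,-1],[0,0,0,0,0,0,-1],[0,0,0,0,0,0,-1],[0,0,0,0,0,0,-1]], "squeeze": 40}}

```text
time_s: 6.95
ee_pos: [0.5619, 0.0902, 0.0291]
eef_rot: [-3.141, 0.001, -3.077]
force: [-1.0, -1.9, 3.5]
grip_width: 0.0149
grip_force: 40.0
```

```bash
cat > r.py <<'E'
from h import *
import sys
o=ctrl.get_obs();p=o['ee_pos']-np.array([.572,-.075,0]);print('stand',p[0]*.998+p[1]*.064,-p[0]*.064+p[1]*.998,o['force'],o['grip_width'],o['grip_force'])
ims=[ctrl.camera('top').astype(float) for _ in range(3)]
g=np.mean(ims,0);cv2.imwrite('pics/raw_%s.png'%sys.argv[1],g[:,:,::-1])
# column profiles along stand y at given stand x, height z
def prof(x,z=.066,w=.002):
    ys=np.arange(-.075,.07,.001);out=[]
    for y in ys:
        v=[]
        for dx in(-w,0,w):
            X=.572+.998*(x+dx)-.064*y;Y=-.075+.064*(x+dx)+.998*y
            v.append(proj('top',(X,Y,z)))
        v=np.array(v,np.float32);v=cv2.remap(g.mean(2).astype(np.float32),v[:,0].copy(),v[:,1].copy(),cv2.INTER_LINEAR);out.append(v.mean())
    return (ys+.055)*1e3,np.array(out)
for x in [float(a) for a in sys.argv[2:]]:
    y,v=prof(x);print('x',x);print(' '.join('%d:%d'%(a,b) for a,b in zip(y,v)))
E
python3 r.py t5 -0.004 0.006 0.012 0.016 0.02 0.024
```

```text
stand 0.0004913029330686353 0.16555451174939725 [-0.99340099 -1.8819514   3.51696031] 0.01494625435782719 40.001601576805115
x -0.004
-19:91 -18:94 -17:97 -16:103 -15:111 -14:130 -13:151 -12:159 -11:165 -10:165 -9:164 -8:166 -7:170 -6:160 -5:140 -4:114 -3:85 -2:66 -1:61 0:61 0:66 1:76 2:94 3:108 4:113 5:116 6:114 7:113 8:114 9:115 10:115 11:114 12:100 13:84 14:103 15:131 16:146 17:159 18:161 19:159 20:155 21:151 22:150 23:149 24:149 25:150 26:150 27:148 28:146 29:145 30:145 31:146 32:147 33:148 34:149 35:150 36:150 37:150 38:151 39:152 40:154 41:156 42:157 43:158 44:157 45:157 46:156 47:157 48:158 49:159 50:161 51:159 52:155 53:152 54:150 55:150 56:151 57:150 58:149 59:148 60:147 61:147 62:147 63:148 64:150 65:151 66:154 67:157 68:156 69:155 70:154 71:154 72:154 73:155 74:155 75:155 76:156 77:157 78:159 79:160 80:161 81:162 82:160 83:156 84:153 85:150 86:150 87:152 88:153 89:150 90:148 91:147 92:146 93:148 94:149 95:151 96:152 97:153 98:153 99:154 100:154 101:155 102:156 103:158 104:160 105:161 106:161 107:161 108:161 109:161 110:161 111:161 112:162 113:161 114:158 115:154 116:151 11
[... 4723 characters left out ...]
:30 46:29 47:27 48:25 49:24 50:35 51:55 52:93 53:133 54:161 55:187 56:191 57:195 58:193 59:190 60:202 61:217 62:222 63:224 64:224 65:222 66:221 67:221 68:220 69:218 70:218 71:218 72:218 73:218 74:218 75:219 76:219 77:219 78:219 79:219 80:219 81:212 82:205 83:200 84:194 85:193 86:192 87:193 88:193 89:193 90:192 91:191 92:190 93:187 94:183 95:180 96:180 97:178 98:175 99:171 100:170 101:170 102:171 103:172 104:171 105:172 106:184 107:196 108:200 109:204 110:203 111:202 112:201 113:200 114:200 115:200 116:198 117:196 118:200 119:210 120:216 121:220 122:221 123:221 124:212 125:187[ WARN:0@2.700] global loadsave.cpp:1063 imwrite_ Unsupported depth image for selected encoder is fallbacked to CV_8U.
```

The scale ticks map to within about 0.4 mm, and the set-hand is at roughly 46–47 mm. I'll draw to about 42 mm and then look.

Emit:
{"method": "jog_arm", "body": {"motion": [[0,0.003,0,0,0,0,-1],[0,0.004,0,0,0,0,-1],[0,0.004,0,0,0,0,-1],[0,0.004,0,0,0,0,-1],[0,0.004,0,0,0,0,-1]]}}

```text
time_s: 7.6
ee_pos: [0.5607, 0.1088, 0.029]
eef_rot: [-3.141, 0.001, -3.077]
force: [-0.8, -5.8, 6.0]
grip_width: 0.015
grip_force: 40.0
```

Emit:
{"method": "jog_arm", "body": {"motion": [[0,0.004,0,0,0,0,-1],[0,0.004,0,0,0,0,-1],[0,0.004,0,0,0,0,-1],[0,0.004,0,0,0,0,-1],[0,0.003,0,0,0,0,-1]]}}

```text
time_s: 8.1
ee_pos: [0.5596, 0.1274, 0.029]
eef_rot: [-3.14, 0.001, -3.077]
force: [-1.2, -10.3, 6.9]
grip_width: 0.0151
grip_force: 40.0
```

Emit:
{"method": "jog_arm", "body": {"motion": [[0,0.002,0,0,0,0,-1],[0,0.001,0,0,0,0,-1],[0,0,0,0,0,0,-1]]}}

```text
time_s: 8.4
ee_pos: [0.5594, 0.1303, 0.029]
eef_rot: [-3.14, 0.001, -3.077]
force: [-1.1, -8.7, 6.1]
grip_width: 0.0149
grip_force: 40.0
```

```bash
python3 r.py t6 -0.004 0.006 0.012 0.015 0.018 2>/dev/null| python3 -c "
import sys
for l in sys.stdin:
    if ':' in l: print(' '.join(w for w in l.split() if 30<=int(w.split(':')[0])<=60))
    else: print(l.strip())
"
python3 -c "
import cv2
a=cv2.imread('pics/raw_t6.png')[212:257,270:335];cv2.imwrite('pics/t6c.png',cv2.resize(a,None,fx=12,fy=12,interpolation=cv2.INTER_CUBIC))"
```

```text
stand 0.0005190020393216806 0.2056979809743226 [-1.05838091 -8.66664886  6.06470852] 0.014879454595621344 40.00156044960022
x -0.004
30:145 31:148 32:150 33:144 34:136 35:112 36:89 37:73 38:58 39:55 40:54 41:52 42:51 43:72 44:99 45:109 46:115 47:115 48:114 49:113 50:113 51:113 52:113 53:111 54:105 55:110 56:126 57:139 58:146 59:150 60:148
x 0.006
30:148 31:154 32:158 33:161 34:138 35:108 36:81 37:57 38:58 39:73 40:92 41:113 42:121 43:117 44:115 45:116 46:119 47:124 48:123 49:110 50:100 51:106 52:110 53:105 54:102 55:124 56:145 57:153 58:159 59:149 60:138
x 0.012
30:138 31:145 32:158 33:165 34:139 35:113 36:82 37:53 38:53 39:55 40:89 41:126 42:131 43:132 44:128 45:124 46:125 47:130 48:122 49:108 50:105 51:112 52:116 53:118 54:124 55:141 56:156 57:166 58:168 59:144 60:124
x 0.015
30:167 31:163 32:166 33:163 34:141 35:118 36:91 37:68 38:61 39:61 40:103 41:144 42:145 43:146 44:135 45:124 46:125 47:127 48:118 49:105 50:105 51:112 52:117 53:123 54:134 55:148 56:159 57:166 58:165 59:151 60:142
x 0.018
30:207 31:201 32:199 33:187 34:168 35:149 36:128 37:115 38:111 39:114 40:137 41:155 42:147 43:138 44:113 45:91 46:86 47:82 48:83 49:85 50:103 51:122 52:130 53:137 54:144 55:152 56:158 57:162 58:163 59:159 60:160
```

View pics/t6c.png

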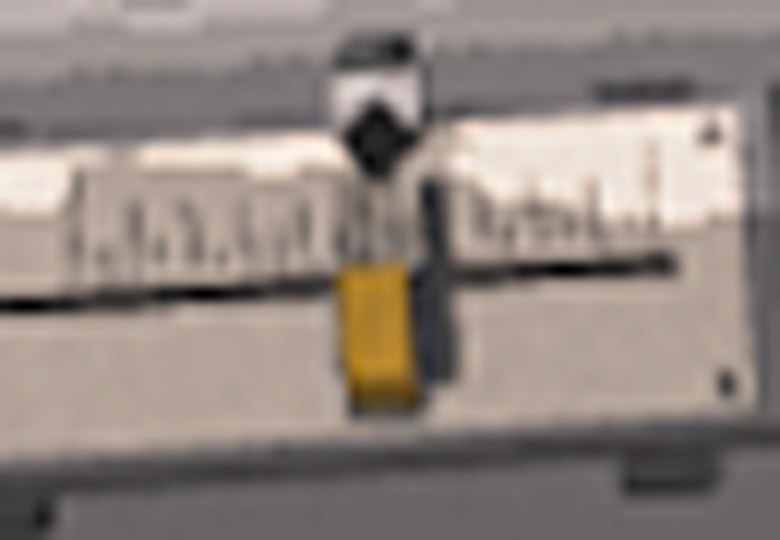

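The pointer edge sits at about (422,200) in the crop, around 40 mm, and the set-hand's dark part is at (378,140). I'll use the last picture for a close composite of the unobstructed set-hand in both views.

```bash
python3 - <<'E'
from h import *
t=cv2.imread('pics/raw_t0.png');s=cv2.imread('pics/raw_s1.png')
a=cv2.resize(t[212:240,286:318],None,fx=12,fy=12,interpolation=cv2.INTER_LANCZOS4)
b=cv2.resize(s[212:242,264:298],None,fx=12,fy=12,interpolation=cv2.INTER_LANCZOS4)
o=np.zeros((max(a.shape[0],b.shape[0]),a.shape[1]+b.shape[1],3),np.uint8)
o[:a.shape[0],:a.shape[1]]=a;o[:b.shape[0],a.shape[1]:]=b;cv2.imwrite('pics/z.png',o);print(o.shape)
def cen(im,x,y,w,h,th):
    g=im[y:y+h,x:x+w].max(2).astype(float);wt=np.clip(th-g,0,None);Y,X=np.mgrid[y:y+h,x:x+w];return (X*wt).sum()/wt.sum(),(Y*wt).sum()/wt.sum()
ct=cen(t,296,216,11,11,70);cs=cen(s,275,222,12,12,60);print(ct,cs)
o1,d1=ray('top',*ct);o2,d2=ray('side',*cs)
k=np.linalg.lstsq(np.c_[d1,-d2],o2-o1,rcond=None)[0];P=o1+k[0]*d1;Q=o2+k[1]*d2;print(P,Q)
p=(P+Q)/2-np.array([.572,-.075,0]);print('stand',p[0]*.998+p[1]*.064,-p[0]*.064+p[1]*.998+.055,p[2])
E
```

```text
(360, 792, 3)
(np.float64(301.17146017699116), np.float64(222.4900442477876)) (np.float64(280.68257261410787), np.float64(228.13485477178423))
[ 0.59897325 -0.08221411  0.06717495] [ 0.59804573 -0.08255125  0.06700859]
stand 0.025983976247396907 0.04593548153933524 0.06709177356725887
```

View pics/z.png

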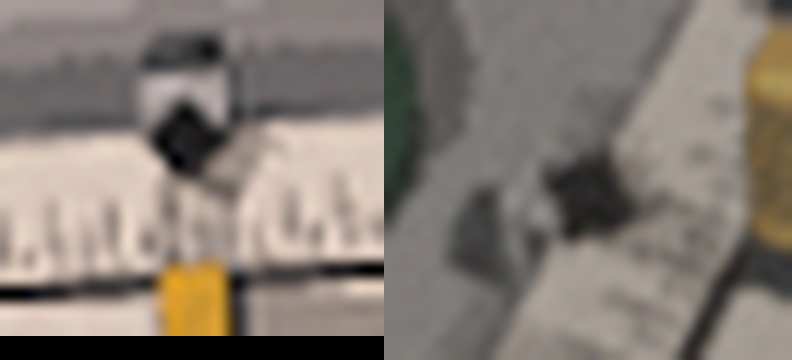

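The dark diamond is the arrow, lying at z≈67 mm in the stand frame. Its tip reads about 46.6 mm, and the pointer is now at 40.1–40.3 mm. I'll creep another 6.4 mm and hold.

Emit:
{"method": "jog_arm", "body": {"motion": [[0,0.002,0,0,0,0,-1],[0,0.002,0,0,0,0,-1],[0,0.001,0,0,0,0,-1],[0,0.001,0,0,0,0,-1],[0,0,0,0,0,0,-1]]}}

```text
time_s: 9.05
ee_pos: [0.559, 0.1361, 0.029]
eef_rot: [-3.14, 0.001, -3.078]
force: [0.4, -9.7, 6.3]
grip_width: 0.0151
grip_force: 40.0
```

```bash
python3 r.py t7 0.012 0.015 0.018 0.021 2>/dev/null| python3 -c "
import sys
for l in sys.stdin:
    if ':' in l: print(' '.join(w for w in l.split() if 38<=int(w.split(':')[0])<=54))
    else: print(l.strip())
"
```

```text
stand 0.0005417806905762806 0.2115093401179511 [ 0.42700652 -9.68559372  6.27063396] 0.015119107401452276 40.00138521194458
x 0.012
38:152 39:140 40:115 41:87 42:71 43:56 44:61 45:72 46:95 47:119 48:121 49:110 50:108 51:113 52:118 53:121 54:122
x 0.015
38:152 39:135 40:115 41:92 42:81 43:70 44:69 45:69 46:98 47:127 48:124 49:114 50:111 51:113 52:118 53:125 54:128
x 0.018
38:163 39:154 40:143 41:130 42:116 43:101 44:83 45:69 46:81 47:94 48:95 49:94 50:117 51:140 52:149 53:157 54:156
x 0.021
38:164 39:157 40:147 41:134 42:112 43:92 44:71 45:53 46:49 47:44 48:44 49:49 50:95 51:141 52:173 53:200 54:205
```

Emit:
{"method": "jog_arm", "body": {"motion": [[0,0.0007,0,0,0,0,-1],[0,0,0,0,0,0,-1],[0,0,0,0,0,0,-1],[0,0,0,0,0,0,-1],[0,0,0,0,0,0,-1]]}}

```text
time_s: 9.7
ee_pos: [0.559, 0.1367, 0.029]
eef_rot: [-3.14, 0.001, -3.078]
force: [-0.3, -9.6, 7.3]
grip_width: 0.0149
grip_force: 40.0
```

Emit:
{"method": "jog_arm", "body": {"motion": [[0,0,0,0,0,0,-1],[0,0,0,0,0,0,-1],[0,0,0,0,0,0,-1],[0,0,0,0,0,0,-1],[0,0,0,0,0,0,-1]]}}

```text
time_s: 10.2
ee_pos: [0.559, 0.1367, 0.029]
eef_rot: [-3.14, 0.001, -3.078]
force: [0.2, -10.3, 6.7]
grip_width: 0.0152
grip_force: 40.0
```

Emit:
{"method": "jog_arm", "body": {"motion": [[0,0,0,0,0,0,-1],[0,0,0,0,0,0,-1],[0,0,0,0,0,0,-1],[0,0,0,0,0,0,-1],[0,0,0,0,0,0,-1]]}}

```text
time_s: 10.7
ee_pos: [0.559, 0.1367, 0.029]
eef_rot: [-3.14, 0.001, -3.078]
force: [-0.0, -10.2, 6.1]
grip_width: 0.0149
grip_force: 40.0
```

Emit:
{"method": "jog_arm", "body": {"motion": [[0,-0.002,0,0,0,0,-1],[0,-0.004,0,0,0,0,-1],[0,-0.004,0,0,0,0,-1],[0,-0.004,0,0,0,0,-1],[0,-0.004,0,0,0,0,-1]]}}

```text
time_s: 11.2
ee_pos: [0.5601, 0.119, 0.029]
eef_rot: [-3.14, 0.001, -3.078]
force: [-0.1, -7.2, 6.0]
grip_width: 0.0149
grip_force: 40.0
```

Emit:
{"method": "jog_arm", "body": {"motion": [[0,-0.004,0,0,0,0,-1],[0,-0.004,0,0,0,0,-1],[0,-0.004,0,0,0,0,-1],[0,-0.004,0,0,0,0,-1],[0,-0.003,0,0,0,0,-1]]}}

```text
time_s: 11.7
ee_pos: [0.5613, 0.1004, 0.029]
eef_rot: [-3.141, 0.001, -3.078]
force: [-1.0, -3.6, 6.7]
grip_width: 0.0152
grip_force: 40.0
```

Emit:
{"method": "jog_arm", "body": {"motion": [[0,-0.003,0,0,0,0,-1],[0,-0.002,0,0,0,0,-1],[0,-0.001,0,0,0,0,-1],[0,0,0,0,0,0,-1]]}}

```text
time_s: 12.1
ee_pos: [0.5616, 0.0947, 0.029]
eef_rot: [-3.141, 0.001, -3.078]
force: [-0.6, -3.0, 6.0]
grip_width: 0.0147
grip_force: 40.0
```

Still about 4 mm to go, so I'm continuing until the force shows the home stop.

Emit:
{"method": "jog_arm", "body": {"motion": [[0,-0.001,0,0,0,0,-1],[0,-0.001,0,0,0,0,-1],[0,-0.001,0,0,0,0,-1],[0,-0.001,0,0,0,0,-1],[0,0,0,0,0,0,-1]]}}

```text
time_s: 12.6
ee_pos: [0.5619, 0.0908, 0.029]
eef_rot: [-3.141, 0.001, -3.077]
force: [-1.3, -2.5, 5.9]
grip_width: 0.0151
grip_force: 40.0
```

Emit:
{"method": "jog_arm", "body": {"motion": [[0,-0.0005,0,0,0,0,-1],[0,-0.0005,0,0,0,0,-1],[0,-0.0005,0,0,0,0,-1],[0,0,0,0,0,0,-1]]}}

```text
time_s: 13.0
ee_pos: [0.5619, 0.0901, 0.029]
eef_rot: [3.141, 0.001, -3.077]
force: [-1.3, 3.3, 6.9]
grip_width: 0.0153
grip_force: 40.0
```

The handle is home against its stop. I'll release and lift clear.

Emit:
{"method": "jog_arm", "body": {"motion": [[0,0,0,0,0,0,-0.6],[0,0,0,0,0,0,-0.3],[0,0,0,0,0,0,0.0],[0,0,0,0,0,0,0.0],[0,0,0,0,0,0,0.0]]}}

```text
time_s: 13.5
ee_pos: [0.5616, 0.0895, 0.0284]
eef_rot: [-3.142, -0.0, -3.077]
force: [0.1, -0.5, 1.2]
grip_width: 0.0455
grip_force: 0.0
```

Emit:
{"method": "jog_arm", "body": {"motion": [[0,0,-0.01,0,0,0,0.0],[0,0,-0.03,0,0,0,0.0],[0,0,-0.045,0,0,0,0.0],[0,0,-0.045,0,0,0,0.0],[0,0.04,0,0,0,0,0.0]]}}

```text
time_s: 14.0
ee_pos: [0.5618, 0.1275, 0.1657]
eef_rot: [3.141, 0.01, -3.081]
force: [1.2, 0.1, -0.1]
grip_width: 0.0468
grip_force: 0.0
```

Emit:
{"method": "jog_arm", "body": {"motion": [[0,0.04,0,0,0,0,0],[0,0.04,0,0,0,0,0],[0,0.04,0,0,0,0,0],[0,0,0,0,0,0,0.0]]}}

```text
time_s: 14.4
ee_pos: [0.5505, 0.2531, 0.1591]
eef_rot: [3.141, 0.0, -3.073]
force: [0.3, 0.7, -0.4]
grip_width: 0.047
grip_force: 0.0
```

```bash
python3 r.py t8 -0.013 0.012 0.015 0.018 0.021 2>/dev/null| python3 -c "
import sys
for l in sys.stdin:
    if ':' in l: print(' '.join(w for w in l.split() if 36<=int(w.split(':')[0])<=64 or -8<=int(w.split(':')[0])<=5))
    else: print(l.strip())
"
python3 - <<'E'
from h import *
a=cv2.imread('pics/raw_t0.png').astype(int);b=cv2.imread('pics/raw_t8.png').astype(int)
for nm in('t0','t8'):
    im=cv2.imread('pics/raw_%s.png'%nm);h=cv2.cvtColor(im,cv2.COLOR_BGR2HSV)
    m=cv2.inRange(h[210:260,255:340],(14,110,60),(32,255,255));p=np.argwhere(m)[:,::-1].mean(0)+[255,210]
    q=onz('top',*p,.109)-np.array([.572,-.075,0]);print(nm,'rider px',p,'reading',-q[0]*.064+q[1]*.998+.048)
    m=cv2.inRange(h[210:275,205:235],(0,80,30),(14,255,200));print('bar',np.argwhere(m).mean(0)[::-1]+[205,210])
    m=(im[205:260,385:402].max(2)<60);print('hole',np.argwhere(m).mean(0)[::-1]+[385,205])
E
```

```text
stand -0.0004599347364120203 0.3288220927801507 [ 0.33305041  0.69517672 -0.43169551] 0.04701593345841496 0.0
x -0.013
-8:156 -7:158 -6:158 -5:135 -4:109 -3:79 -2:50 -1:58 0:76 0:105 1:134 2:148 3:153 4:154 5:153 36:152 37:150 38:149 39:149 40:150 41:152 42:152 43:154 44:157 45:153 46:127 47:98 48:70 49:46 50:72 51:96 52:104 53:111 54:110 55:109 56:108 57:108 58:106 59:104 60:99 61:95 62:110 63:131 64:145
x 0.012
-8:155 -7:157 -6:159 -5:145 -4:120 -3:97 -2:72 -1:72 0:96 0:130 1:175 2:209 3:211 4:212 5:211 36:211 37:211 38:189 39:168 40:178 41:190 42:198 43:204 44:206 45:206 46:211 47:218 48:201 49:173 50:160 51:162 52:166 53:172 54:174 55:177 56:181 57:186 58:184 59:156 60:136 61:164 62:191 63:198 64:204
x 0.015
-8:184 -7:185 -6:187 -5:165 -4:138 -3:113 -2:86 -1:86 0:101 0:135 1:179 2:207 3:216 4:220 5:217 36:201 37:190 38:163 39:140 40:151 41:162 42:172 43:182 44:192 45:201 46:209 47:216 48:196 49:167 50:160 51:162 52:169 53:180 54:185 55:185 56:185 57:186 58:181 59:166 60:160 61:181 62:198 63:207 64:214
x 0.018
-8:203 -7:211 -6:216 -5:200 -4:182 -3:163 -2:143 -1:137 0:137 0:161 1:192 2:209 3:217 4:218 5:216 36:177 37:163 38:151 39:141 40:145 41:147 42:144 43:140 44:133 45:128 46:133 47:138 48:134 49:130 50:151 51:173 52:184 53:194 54:195 55:192 56:190 57:189 58:190 59:191 60:194 61:202 62:208 63:211 64:214
x 0.021
-8:182 -7:202 -6:218 -5:216 -4:214 -3:209 -2:204 -1:196 0:188 0:196 1:207 2:213 3:219 4:219 5:218 36:160 37:152 38:151 39:144 40:137 41:126 42:107 43:91 44:70 45:54 46:51 47:49 48:52 49:60 50:101 51:143 52:174 53:200 54:206 55:210 56:209 57:207 58:209 59:211 60:214 61:215 62:217 63:217 64:217
t0 rider px [302.15714286 239.4       ] reading 0.03756439596672369
bar [219.59160305 241.65648855]
hole [392.93548387 230.1483871 ]
t8 rider px [297.69014085 239.46478873] reading 0.046398978765474025
bar [219.62452107 241.51340996]
hole [393.08860759 230.5443038 ]
```

The rider stands at about 46.5 mm, in line with the set-hand. The pointer is home, and the plate and bar positions are unchanged.

```bash
python3 -c "
from station import ctrl
print(ctrl.hand_in())"
```

```text
the job is handed in; nothing more can be done
None
```

The job is handed in: I zeroed the rider, drew the pointer to the set-hand at about 46.6 mm, held it about 1.5 s, then eased the handle home and let go; the rider stands at about 46.5 mm, and the plate and set-hand show no movement.

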